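# Move the pouring spout to the full bead jar

### The job

The pouring spout is still on the nearly empty bead jar, and the full jar beside it stands open. Hold in the release button on the side of the spout while you draw it straight up off the old jar, then push it fully home in the mouth of the full jar and let go, so that the button springs back out and the catch holds. It is thin plastic, so squeeze and push only as hard as needed, and leave both jars standing where they are and the orange cylinders undisturbed.

Things in the scene. Friction and masses are not known exactly. Their poses are not given: they have to be found in the camera images.
- spout_grip (a point): Point on the upright axis of the loose white pouring spout (140 g), level with the middle of its button. x: the way the beak leans; y: out through the button; z: up. Square grip body 40 mm (x) by 42 mm (y), from 29 mm below to 22 mm above; cap to 27 mm above; tapered beak reaching 54 mm out on +x, up to 32 mm above.
- button_face (a point): Middle of the outer face of the grey release button, 26 mm wide and 24 mm high, on the spout's +y side: 29 mm from the axis when out, 23 mm when fully in. The ribbed thumb face opposite is at y = -21 mm, so a pinch across y is 50 mm wide with the button out, 44 mm with it in.
- button (a joint): How far the release button is pressed, m: 0 out, 0.006 fully in. Its spring takes 5 N to start and 12 N for full travel, and up to 8 N more while the seal draws the catch up against the lip. The catch clears the lip from about 0.0045. A squeeze of 25 to 40 N does it; over 50 N cracks the button.
- spout: The spout; origin on its axis at the hard underside of its round flange (74 mm across, 6 mm thick), 35 mm below spout_grip, same axes. Under the flange a rubber seal stands 3.5 mm out when free. A round plug, 48 mm across, goes 24 mm down, its last 7 mm tapering to 38 mm. A catch, worked by the button, sticks 4.5 mm out of the plug at +y, flat top 9.5 mm below the origin, sloped below.
- old_jar_mouth (a point): Centre of the mouth, at the rim, of the nearly empty purple jar that wears the spout at the start; z up. A round lip 8 mm deep with a 50.4 mm bore, wider below; the catch sits under the lip. Clipped in, spout_grip is 36.5 mm above this point and the seal lifts with 10 N. Pulled with the button out, the jar comes up too.
- full_jar_mouth (a point): Centre of the mouth, at the rim, of the full, open purple jar, the same in size; z up. Any turn of the spout about the vertical fits. The seal meets the rim with spout_grip 38.5 mm above this point; at 36.5 mm (10 N) the catch can spring under the lip; solid at 35 mm (17 N). Over 40 N between spout and jar splits the neck.
- old_jar: The nearly empty jar, loose, 0.3 to 0.5 kg, 120 mm high, body 96 mm across, shoulder 84 to 92 mm up, neck 68 mm across; origin at the centre of its underside.
- full_jar: The full jar, loose, 0.55 to 0.9 kg, of the same shape; origin at the centre of its underside. The spout may be pushed in with the button held in, then let go while still pushing down (at times the seal lifts it before the catch is out; then push on its top); or set in place and pushed down on its top, where the sloped catch snaps in by itself at 10 to 16 N.
- cyl0: Loose orange wooden cylinder, 35 mm across, 80 mm high, standing on the shelf; origin at the centre of its underside. Not to be disturbed.
- cyl1: Loose orange wooden cylinder, 35 mm across, 60 mm high, standing on the shelf; origin at the centre of its underside. Not to be disturbed.
- cyl2: Loose orange wooden cylinder, 35 mm across, 45 mm high, standing on the shelf; origin at the centre of its underside. Not to be disturbed.
- cyl3: Loose orange wooden cylinder, 35 mm across, 30 mm high, standing on the shelf; origin at the centre of its underside. Not to be disturbed.

How it is judged:
On the way, in this order (a step that is already met when the one before it is completed fails the run):
1. the release button is held in while the spout is still in the old jar (value of joint button above 0.0035 m and distance between spout_grip and old_jar_mouth below 0.045 m), for 0.1 s.
2. the spout is drawn up clear of the old jar (z of spout_grip in the frame of old_jar_mouth above 0.07 m), for 0.1 s.
At the end, for the whole second after the job is handed in: The spout is clipped in the full jar: centred within 4 mm, spout_grip 33.5 to 37.5 mm above the rim, upright in it within 0.06 rad, button out (below 1 mm). Both jars stand upright on the shelf within 30 mm of where they were, the cylinders within 15 mm of theirs (value of joint button below 0.001 m and z of spout_grip in the frame of full_jar_mouth between 0.0335 and 0.0375 m and horizontal distance between spout_grip and full_jar_mouth below 0.004 m and angle between the z axis of spout_grip and the z axis of full_jar_mouth, either way round below 0.06 rad and angle between each of full_jar_mouth, old_jar_mouth's own z axis and vertical below 0.05 rad and height (world z) of each of full_jar_mouth, old_jar_mouth below 0.122 m and distance of each of old_jar_mouth, full_jar_mouth from where it was at the start of the episode below 0.03 m and distance of each of cyl0, cyl1, cyl2, cyl3 from where it was at the start of the episode below 0.015 m); the robot touches nothing.
It fails at once if a jar is lifted or tipped (height (world z) of any of old_jar_mouth, full_jar_mouth above 0.13 m or angle between any of old_jar_mouth, full_jar_mouth's own z axis and vertical above 0.15 rad).
It fails at once if a jar is dragged more than 40 mm (distance of any of old_jar_mouth, full_jar_mouth from where it was at the start of the episode above 0.04 m).
It fails at once if the button is squeezed with more than 50 N (contact force between button and the fingers above 50 N).
It fails at once if the spout is forced against a jar with more than 40 N (contact force between spout and full_jar above 40 N or contact force between spout and old_jar above 40 N).
It fails at once if an orange cylinder is moved more than 20 mm or tipped (distance of any of cyl0, cyl1, cyl2, cyl3 from where it was at the start of the episode above 0.02 m or angle between any of cyl0, cyl1, cyl2, cyl3's own z axis and vertical above 0.3 rad).
It also fails if it takes over 61 s, if anything falls off the work surface, if the arm or the gripper's body presses on something with over 40 N, if the wrist force passes 120 N, or if a joint passes its speed limit or range.

### The arm

A 7-joint arm with a two-finger parallel gripper is mounted at the origin on the work surface. World frame = base frame: x ahead of the robot, y to its left, z up, the work surface at z = 0. Lengths are in m, angles in rad, forces in N, time in s.
With the tool pointing down it reaches from about 0.425 to 0.875 m from the base axis. Payload 4.7 kg.
Tool frame: the origin (TCP) lies on the centre line of the jaws, within the pads' length; the fingertips stand 22 mm ahead of it and the grasp point (between the pads) lies 3 mm ahead of it (ctrl.tcp_to_tips is the z of the fingertips in the tool frame, in m); z points along the fingers, y is the direction in which the jaws open and shut (so a half turn about z gives the same grasp; the last joint's range is limited). The gripper opens to 87 mm and grips with 3 to 60 N. Pads are 19 mm wide; open, the fingers measure 117 mm over their backs; the gripper's body (75 mm by 190 mm) begins 51 mm behind the grasp point.
Start: joints at [1.335, 0.321, -0.07, 1.45, 0.023, 1.371, -0.057], TCP at [0.161, -0.63, 0.245] pointing down, gripper open.
Joint ranges: [-2.86, 2.86], [-0.3, 2.09], [-1.38, 1.24], [0.06, 2.45], [-1.56, 4.7], [0.09, 2.05], [-2.69, 2.69]. Speed limits (rad/s): [2.57, 2.57, 3.14, 3.14, 3.14, 3.14, 3.14].

### API

Orientations are given as a rotation vector (axis times angle).
In Python, from bench import ctrl, cams gives the robot as it stands.
- The arm moves only by the tool move_arm, never from a script. Its argument "deltas" is a list of rows, each an object with "linear": the shift along the tool's x, y, z as a fraction of full scale, a list of three; "turn": the turn, a rotation vector about the tool's x, y, z as a fraction of full scale, a list of three; "claw": the closure, from 0 (fully open) to 1 (shut). In form: [{"linear": [tx, ty, tz], "turn": [wx, wy, wz], "claw": claw}, ...]. A call has 1 to 20 rows; each row shifts and turns the commanded pose from where the row before left it, along the tool's axes as they then stand; what a row does not reach is not made up. Full scale, the value 1, is 0.03 m for a shift and 4 degrees for a turn. A row lasts 1/12 s, in which the tool goes at most 41.7 mm and 7.16 degrees, less where a joint would pass 70% of its speed; a pose out of reach is approached as far as the arm can. A call with a number of a shift or a turn outside -1 to 1 is refused whole. A call with a gripper value outside its range is refused whole. The fingers move at their own pace and stop on an object; "grip_force" is the grip in N (left out, the last holds). Time passes only in rows, so rows that do not move let the fingers close. It gives the time, the measured TCP pose, the force and the opening at its end, in the units of the state.
- ctrl.get_state(): the state, without advancing time (a new reading comes with each control period).
- cams.get_image(name): name is "scene" or "top" or "wrist"; returns a dict with "image" (384x512x3 uint8, red, green, blue), "K" (3x3 intrinsics, pixels), "world_from_camera" (4x4, takes a point from camera to world coordinates); the wrist camera has in their place "tool_from_camera" (4x4, takes a point from camera to tool coordinates, whose origin is the TCP and whose axes are the flange's). Camera axes: x right, y down, z forward; pixel columns grow to the right and rows downward; lengths in m; the calibration is good to about 2 mm. A picture is of the moment at which its call begins: read the wrist's pose just before it. There is no depth.
- ctrl.close_job(): hands the job in, once; it reports no verdict.
The state is a dict: "time": time; "joint_positions": joint angles; "qd": joint speeds; "joint_torque": joint torques, N m; "position": TCP position; "tool_rot": TCP orientation; "ft_force": force on the tool from outside, world axes, zero at the start; "torque": the same for the moment, N m; "grip_width": opening from 0.0 (shut) to 1.0 (fully open).
Only numpy, scipy, OpenCV 4.12 (cv2) and the standard library are available. Lean on these libraries where they do the work, as an engineer would, in place of code of your own. Each camera call takes 0.05 s, during which the arm holds its last target. There are 200 camera calls.

## Working session

There is one attempt and no reset: what is moved stays moved. The work goes in short steps, Python scripts to look and compute and a tool call to move; the robot and the scene stay as the last step left them, time stands still between calls to the robot, and variables do not carry over. Pictures are saved under pics/ and viewed, about 8 in all and at most 12, crops included, and the job is handed in when it is done.

Besides the shell and the picture viewer there is one more tool, called after "Request:" by a JSON object that holds its "op" and its "data". move_arm: Moves the arm, as the interface text tells. Shift numbers are shares of 0.03 m and turn numbers shares of 4 degrees, none past 1 either way. Its arguments: {"type":"object","properties":{"deltas":{"type":"array"},"grip_force":{"type":"number"}},"required":["deltas"]}

```bash
mkdir -p pics; ls; python3 - <<'E'
from bench import ctrl,cams
import cv2,numpy as np,pickle
print(ctrl.get_state(), ctrl.tcp_to_tips)
d={}
for n in ("scene","top","wrist"):
    r=cams.get_image(n); d[n]=r
    cv2.imwrite(f"pics/{n}0.png",r["image"][:,:,::-1])
    print(n,r["K"].tolist(),np.round(r.get("world_from_camera",r.get("tool_from_camera")),4).tolist())
pickle.dump(d,open("d0.pkl","wb"))
cv2.imwrite("pics/both0.png",np.vstack([d["scene"]["image"],d["top"]["image"]])[:,:,::-1][:, :])
E
```

```text
pics
{'time': 0.0, 'joint_positions': array([ 1.33510524,  0.32182245, -0.07011715,  1.45164261,  0.02260497,
        1.37079453, -0.05690152]), 'qd': array([-0.0002408 ,  0.0011307 , -0.00219067, -0.00042826,  0.00011255,
       -0.00052475, -0.00066883]), 'joint_torque': array([ 2.26586608e-04, -4.91291535e+01, -4.03669160e-01, -3.12528241e+01,
       -6.36410387e-02,  4.36869403e-02,  1.86337852e-04]), 'position': array([ 0.16052969, -0.62935157,  0.24347834]), 'tool_rot': array([-3.11527339e+00, -3.91214624e-01,  5.09362091e-04]), 'ft_force': array([-0.22026683, -0.36176594, -0.89159876]), 'torque': array([-0.02597033, -0.01319939,  0.03337579]), 'grip_width': 1.0035253894754563} 0.022
scene [[395.0620168157568, 0.0, 254.47161730701347], [0.0, 395.0620168157568, 192.15302831635245], [0.0, 0.0, 1.0]] [[-0.7176, 0.5579, -0.4169, 1.0516], [0.6963, 0.5863, -0.414, 0.456], [0.0134, -0.5874, -0.8092, 0.9707], [0.0, 0.0, 0.0, 1.0]]
top [[362.73147010889704, 0.0, 259.32547763875186], [0.0, 362.73147010889704, 193.3074220013228], [0.0, 0.0, 1.0]] [[0.0157, -0.9963, 0.0841, 0.5341], [-0.9996, -0.0137, 0.0245, -0.0061], [-0.0233, -0.0845, -0.9962, 1.0432], [0.0, 0.0, 0.0, 1.0]]
wrist [[265.05309951012225, 0.0, 254.5393346801616], [0.0, 265.05309951012225, 191.983499050383], [0.0, 0.0, 1.0]] [[-0.0004, -0.955, -0.2965, 0.0808], [1.0, -0.0002, -0.0006, -0.0011], [0.0006, -0.2965, 0.955, -0.1416], [0.0, 0.0, 0.0, 1.0]]
```

View pics/scene0.png

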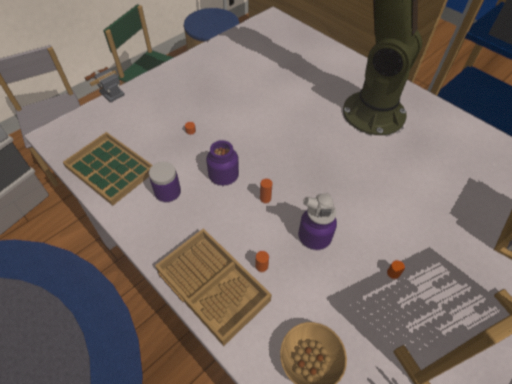

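View pics/top0.png

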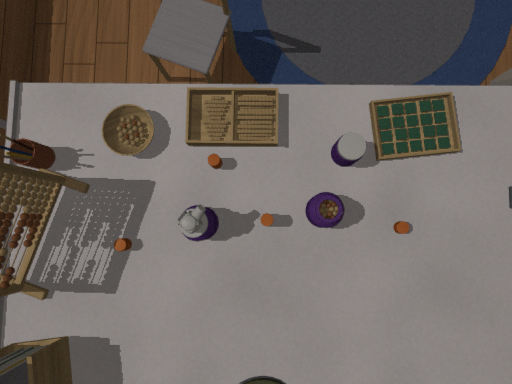

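```bash
cat > h.py <<'E'
import numpy as np,cv2,pickle
from scipy.spatial.transform import Rotation as R
def ray(K,T,u,v):
    d=T[:3,:3]@np.linalg.solve(K,[u,v,1.]); return T[:3,3],d
def atz(K,T,u,v,z):
    o,d=ray(K,T,u,v); return o+d*(z-o[2])/d[2]
def proj(K,T,p):
    p=np.atleast_2d(p); q=(p-T[:3,3])@T[:3,:3]; return np.c_[q[:,0]/q[:,2],q[:,1]/q[:,2]]@np.diag([K[0,0],K[1,1]])+K[:2,2]
def wT(st,r):
    T=np.eye(4);T[:3,:3]=R.from_rotvec(st["tool_rot"]).as_matrix();T[:3,3]=st["position"];return T@r["tool_from_camera"]
E
python3 - <<'E'
from h import *
d=pickle.load(open("d0.pkl","rb")); t=d["top"];K,T=t["K"],t["world_from_camera"]
for n,u,v,z in [("old spout",195,219,.165),("full mouth",325,210,.12),("cylA",215,161,.05),("B",267,220,.07),("C",123,245,.02),("D",402,228,.03),("lid",350,148,.13)]:
    print(n,atz(K,T,u,v,z).round(3))
a=cv2.resize(t["image"][170:270,150:250],None,fx=5,fy=5,interpolation=cv2.INTER_CUBIC)
s=d["scene"]["image"][180:260,275:355]
b=cv2.resize(s,(500,500),interpolation=cv2.INTER_CUBIC)
cv2.imwrite("pics/crop1.png",cv2.resize(np.hstack([a,b]),(800,400))[:,:,::-1])
E
```

```text
old spout [0.544 0.171 0.165]
full mouth [ 0.572 -0.151  0.12 ]
cylA [0.706 0.143 0.05 ]
B [ 0.545 -0.004  0.07 ]
C [0.469 0.402 0.02 ]
D [ 0.529 -0.376  0.03 ]
lid [ 0.73  -0.212  0.13 ]
```

View pics/crop1.png

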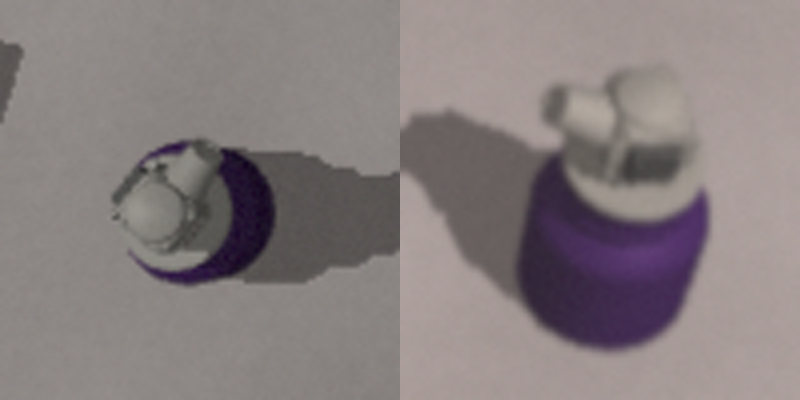

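Request:
{"op": "move_arm", "data": {"deltas": [{"linear": [0.86,-0.6,0],"turn": [0,0,0],"claw": 0},{"linear": [0.86,-0.6,0],"turn": [0,0,0],"claw": 0},{"linear": [0.86,-0.6,0],"turn": [0,0,0],"claw": 0},{"linear": [0.86,-0.6,0],"turn": [0,0,0],"claw": 0},{"linear": [0.86,-0.6,0],"turn": [0,0,0],"claw": 0},{"linear": [0.86,-0.6,0],"turn": [0,0,0],"claw": 0},{"linear": [0.86,-0.6,0],"turn": [0,0,0],"claw": 0},{"linear": [0.86,-0.6,0],"turn": [0,0,0],"claw": 0},{"linear": [0.86,-0.6,0],"turn": [0,0,0],"claw": 0},{"linear": [0.86,-0.6,0],"turn": [0,0,0],"claw": 0},{"linear": [0.86,-0.6,0],"turn": [0,0,0],"claw": 0},{"linear": [0.86,-0.6,0],"turn": [0,0,0],"claw": 0},{"linear": [0.86,-0.6,0],"turn": [0,0,0],"claw": 0},{"linear": [0.86,-0.6,0],"turn": [0,0,0],"claw": 0},{"linear": [0.86,-0.6,0],"turn": [0,0,0],"claw": 0},{"linear": [0.86,-0.6,0],"turn": [0,0,0],"claw": 0},{"linear": [0.86,-0.6,0],"turn": [0,0,0],"claw": 0},{"linear": [0.86,-0.6,0],"turn": [0,0,0],"claw": 0},{"linear": [0.86,-0.6,0],"turn": [0,0,0],"claw": 0},{"linear": [0.86,-0.6,0],"turn": [0,0,0],"claw": 0}], "grip_force": 5}}

```text
time: 1.82
position: [0.5723, -0.1522, 0.2443]
tool_rot: [3.117, 0.391, -0.001]
ft_force: [0.4, -0.5, -0.3]
grip_width: 1.002
```

Request:
{"op": "move_arm", "data": {"deltas": [{"linear": [0,0,0],"turn": [0,0,-1],"claw": 0},{"linear": [0,0,0],"turn": [0,0,-1],"claw": 0},{"linear": [0,0,0],"turn": [0,0,-1],"claw": 0},{"linear": [0,0,0],"turn": [0,0,-1],"claw": 0},{"linear": [0,0,0],"turn": [0,0,-1],"claw": 0},{"linear": [0,0,0],"turn": [0,0,-1],"claw": 0},{"linear": [0,0,0],"turn": [0,0,-1],"claw": 0},{"linear": [0,0,0],"turn": [0,0,-1],"claw": 0},{"linear": [0,0,0],"turn": [0,0,-1],"claw": 0},{"linear": [0,0,0],"turn": [0,0,-1],"claw": 0},{"linear": [0,0,0],"turn": [0,0,-1],"claw": 0},{"linear": [0,0,0],"turn": [0,0,-1],"claw": 0},{"linear": [0,0,0],"turn": [0,0,-1],"claw": 0},{"linear": [0,0,0],"turn": [0,0,-1],"claw": 0},{"linear": [0,0,0],"turn": [0,0,-1],"claw": 0},{"linear": [0,0,0],"turn": [0,0,-1],"claw": 0},{"linear": [0,0,0],"turn": [0,0,-1],"claw": 0},{"linear": [0,0,0],"turn": [0,0,-1],"claw": 0},{"linear": [0,0,0],"turn": [0,0,-1],"claw": 0},{"linear": [0,0,0],"turn": [0,0,-1],"claw": 0}]}}

```text
time: 3.48
position: [0.5714, -0.1535, 0.2442]
tool_rot: [-2.132, -2.307, 0.001]
ft_force: [-0.3, 0.5, 0.1]
grip_width: 0.999
```

```bash
python3 - <<'E'
from h import *
from bench import ctrl,cams
st=ctrl.get_state(); r=cams.get_image("wrist"); pickle.dump((st,r),open("full.pkl","wb"))
cv2.imwrite("pics/full.png",r["image"][:,:,::-1])
print(st["position"],R.from_rotvec(st["tool_rot"]).as_matrix().round(3).tolist(),st["joint_positions"],st["time"],st["ft_force"])
print(proj(r["K"],wT(st,r),[[.572,-.151,.12],[.572,-.151,0]]))
E
```

```text
[ 0.57140141 -0.15350721  0.24418042] [[-0.079, 0.997, -0.001], [0.997, 0.079, 0.0], [0.0, -0.001, -1.0]] [ 0.79157181  0.26089658 -0.68076842  1.58297528  0.16694433  1.35761981
  0.17047871] 3.4833 [-0.30624173  0.46858377  0.14654338]
[[256.48023289 190.09735413]
 [256.14192628 166.7849229 ]]
```

View pics/full.png

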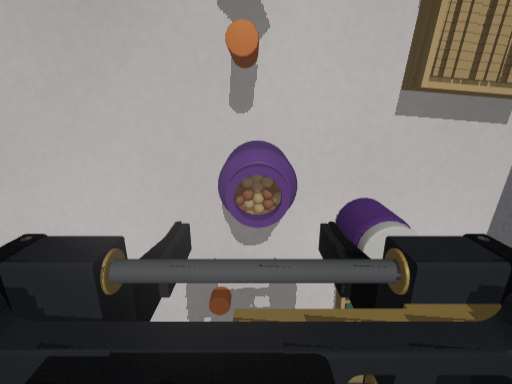

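```bash
cat >> h.py <<'E'
from scipy.optimize import minimize
def circ(x,y,z,r,n=72):
    a=np.linspace(0,2*np.pi,n,endpoint=False); return np.c_[x+r*np.cos(a),y+r*np.sin(a),np.full(n,z)]
S=4
def fill(shape,pts):
    m=np.zeros((shape[0]*S,shape[1]*S),np.uint8)
    cv2.fillPoly(m,[cv2.convexHull(np.round(pts*S+S/2-.5).astype(np.int32))],1); return cv2.resize(m.astype(np.float32),(shape[1],shape[0]),interpolation=cv2.INTER_AREA)
def purple(im):
    h=cv2.cvtColor(im,cv2.COLOR_RGB2HSV); return ((h[...,0]>118)&(h[...,0]<150)&(h[...,1]>100)).astype(np.uint8)
def sil(K,T,x,y,shape):
    return fill(shape,proj(K,T,np.r_[circ(x,y,0.,.048),circ(x,y,.084,.048),circ(x,y,.12,.034)]))
def comp(m,u,v):
    n,l,s,c=cv2.connectedComponentsWithStats(m); 
    k=min(range(1,n),key=lambda i:np.hypot(*(c[i]-[u,v])) if s[i,4]>60 else 1e9); return (l==k).astype(np.uint8)
E
python3 - <<'E'
from h import *
st,r=pickle.load(open("full.pkl","rb"));K=r["K"];T=wT(st,r);im=r["image"]
m=comp(purple(im),257,190)
cs,hi=cv2.findContours(m,cv2.RETR_CCOMP,cv2.CHAIN_APPROX_NONE)
o=max(range(len(cs)),key=lambda i:cv2.contourArea(cs[i])); mf=np.zeros_like(m);cv2.drawContours(mf,cs,o,1,-1)
print("bbox",cv2.boundingRect(cs[o]))
f=lambda p:np.abs(sil(K,T,p[0],p[1],m.shape)-mf).sum()
s=minimize(f,[.572,-.151],method="Nelder-Mead",options=dict(initial_simplex=[[.572,-.151],[.58,-.151],[.572,-.143]],xatol=1e-4));print("wrist sil",s.x,s.fun,mf.sum())
holes=mf-m; hc=comp(holes.astype(np.uint8),258,195); n=cv2.findContours(hc,0,1)[0]; n=max(n,key=cv2.contourArea)
e=cv2.fitEllipse(n);print("hole ellipse",e, atz(K,T,*e[0],.12)); pr=proj(K,T,circ(s.x[0],s.x[1],.12,.0252));print("pred bore",pr.min(0),pr.max(0),"hole bb",cv2.boundingRect(n))
d=pickle.load(open("d0.pkl","rb"))
for cam,u,v,xy in [("scene",223,163,(.572,-.151)),("top",325,210,(.572,-.151))]:
    q=d[cam];m=comp(purple(q["image"]),u,v);cs=cv2.findContours(m,0,1)[0];mf=np.zeros_like(m);cv2.drawContours(mf,cs,-1,1,-1)
    f=lambda p:np.abs(sil(q["K"],q["world_from_camera"],p[0],p[1],m.shape)-mf).sum()
    s=minimize(f,xy,method="Nelder-Mead",options=dict(initial_simplex=[xy,(xy[0]+.01,xy[1]),(xy[0],xy[1]+.01)]));print(cam,s.x,s.fun,mf.sum())
E
```

```text
bbox (219, 141, 78, 86)
wrist sil [ 0.57402386 -0.15960274] 372.0625 5044
hole ellipse ((257.45458984375, 194.57015991210938), (39.837493896484375, 46.994075775146484), 88.82917785644531) [ 0.57341669 -0.15581661  0.12      ]
pred bore [233.89307399 174.76478109] [281.60124697 220.07114898] hole bb (234, 174, 48, 41)
scene [ 0.56458051 -0.16294227] 383.125 888
top [ 0.5753202  -0.15675424] 129.9375 1024
```

```bash
python3 - <<'E'
from h import *
st,r=pickle.load(open("full.pkl","rb"));K=r["K"];T=wT(st,r);im=r["image"]
x,y=.574,-.158
big=cv2.resize(im[130:240,205:315],None,fx=6,fy=6,interpolation=cv2.INTER_CUBIC).copy()
for z,rr,c in [(.12,.034,(255,255,0)),(.12,.0252,(0,255,0)),(.084,.048,(0,255,255)),(0.,.048,(255,0,0))]:
    p=proj(K,T,circ(x,y,z,rr));print(z,rr,p.min(0).round(1),p.max(0).round(1))
    cv2.polylines(big,[np.round((p-[205,130]+.5)*6).astype(np.int32)],True,c,1)
cv2.imwrite("pics/fc.png",cv2.resize(big,(600,600))[:,:,::-1])
E
```

```text
0.12 0.034 [225.6 164.8] [290.1 226.2]
0.12 0.0252 [234.  173.2] [281.7 218.7]
0.084 0.048 [217.  146.4] [298.1 224.4]
0.0 0.048 [224.9 138.8] [289.4 202. ]
```

View pics/fc.png

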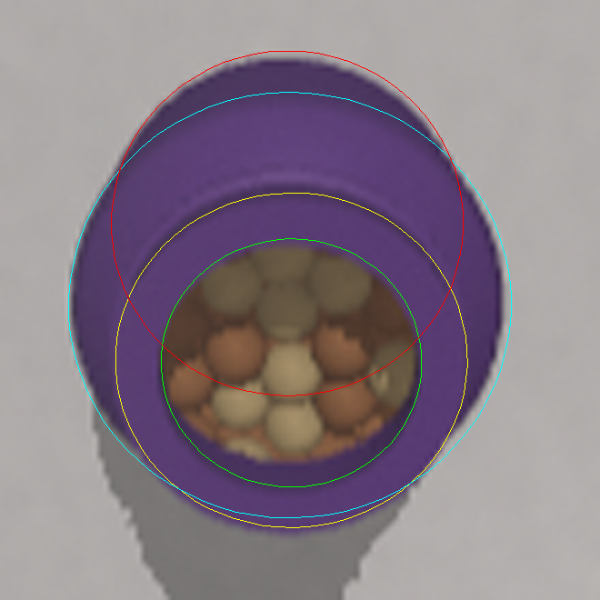

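Request:
{"op": "move_arm", "data": {"deltas": [{"linear": [0.9,0,0],"turn": [0,0,0],"claw": 0},{"linear": [0.9,0,0],"turn": [0,0,0],"claw": 0},{"linear": [0.9,0,0],"turn": [0,0,0],"claw": 0},{"linear": [0.9,0,0],"turn": [0,0,0],"claw": 0},{"linear": [0.9,0,0],"turn": [0,0,0],"claw": 0},{"linear": [0.9,0,0],"turn": [0,0,0],"claw": 0},{"linear": [0.9,0,0],"turn": [0,0,0],"claw": 0},{"linear": [0.9,0,0],"turn": [0,0,0],"claw": 0},{"linear": [0.9,0,0],"turn": [0,0,0],"claw": 0},{"linear": [0.9,0,0],"turn": [0,0,0],"claw": 0},{"linear": [0.9,0,0],"turn": [0,0,0],"claw": 0},{"linear": [0.9,0,0],"turn": [0,0,0],"claw": 0}]}}

```text
time: 4.53
position: [0.5469, 0.1707, 0.2444]
tool_rot: [2.138, 2.301, -0.001]
ft_force: [0.3, -0.1, 0.6]
grip_width: 0.996
```

Request:
{"op": "move_arm", "data": {"deltas": [{"linear": [0,0,0],"turn": [0,0,-1],"claw": 0},{"linear": [0,0,0],"turn": [0,0,-1],"claw": 0},{"linear": [0,0,0],"turn": [0,0,-1],"claw": 0},{"linear": [0,0,0],"turn": [0,0,-1],"claw": 0},{"linear": [0,0,0],"turn": [0,0,-1],"claw": 0},{"linear": [0,0,0],"turn": [0,0,-1],"claw": 0},{"linear": [0,0,0],"turn": [0,0,-1],"claw": 0},{"linear": [0,0,0],"turn": [0,0,-1],"claw": 0},{"linear": [0,0,0],"turn": [0,0,-1],"claw": 0},{"linear": [0,0,0],"turn": [0,0,-1],"claw": 0},{"linear": [0,0,0],"turn": [0,0,-1],"claw": 0},{"linear": [0,0,0],"turn": [0,0,-1],"claw": 0},{"linear": [0,0,0],"turn": [0,0,0],"claw": 0}]}}

```text
time: 5.62
position: [0.5472, 0.1695, 0.2442]
tool_rot: [-1.014, -2.973, 0.0]
ft_force: [-0.1, -1.1, 0.6]
grip_width: 0.998
```

```bash
python3 - <<'E'
from h import *
from bench import ctrl,cams
st=ctrl.get_state(); r=cams.get_image("wrist"); pickle.dump((st,r),open("old.pkl","wb"))
im=r["image"];cv2.imwrite("pics/old.png",cv2.resize(im[100:260,150:350],None,fx=4,fy=4,interpolation=cv2.INTER_CUBIC)[:,:600*2,::-1][:600])
print(st["position"],R.from_rotvec(st["tool_rot"]).as_matrix().round(3).tolist(),st["joint_positions"],st["time"],st["ft_force"])
E
```

```text
[0.54715643 0.16945214 0.24422703] [[-0.792, 0.611, -0.001], [0.611, 0.792, -0.0], [0.0, -0.0, -1.0]] [ 0.49213205  0.28849534 -0.99414924  1.62171372  0.24589888  1.36620405
  0.37961725] 5.6167 [-0.05730259 -1.06341413  0.64505829]
```

View pics/old.png

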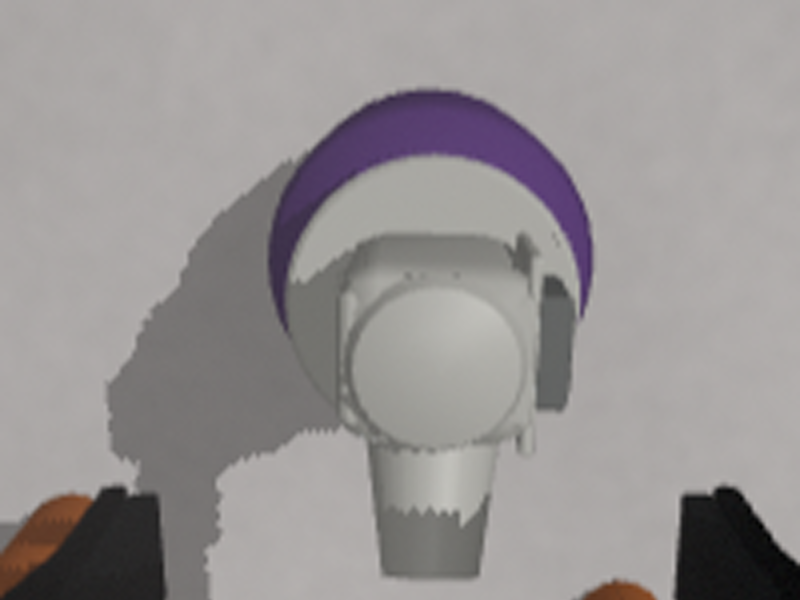

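```bash
python3 - <<'E'
from h import *
st,r=pickle.load(open("old.pkl","rb"));K=r["K"];T=wT(st,r);im=r["image"]
Rt=R.from_rotvec(st["tool_rot"]).as_matrix();p0=st["position"]
for n,u,v,z in [("cap",438,365,.1835),("beaktip",430,578,.186),("btn a",573,292,.1685),("btn b",567,410,.1685),("thumb a",342,292,.1785),("thumb b",340,415,.1785),("flange far",435,155,.1275),("flange L",286,292,.1275),("flange R",582,290,.1275)]:
    w=atz(K,T,150+(u+.5)/4-.5,100+(v+.5)/4-.5,z);print(n,w.round(4),"tool",(Rt.T@(w-p0)).round(4))
# purple silhouette upper part: fit jar, excluding spout (occluded rows)
m=comp(purple(im),258,130)
f=lambda p:(np.abs(sil(K,T,p[0],p[1],m.shape)-m)[:138]).sum()
s=minimize(f,[.547,.172],method="Nelder-Mead",options=dict(initial_simplex=[[.547,.17],[.555,.17],[.547,.178]]))
# flange+jar silhouette via background-free edge check
print("n/a",s.x,s.fun)
E
```

```text
cap [0.5326 0.1854 0.1835] tool [0.0212 0.0038 0.0607]
beaktip [0.568  0.1562 0.186 ] tool [-0.0246  0.0023  0.0582]
btn a [0.5409 0.2149 0.1685] tool [0.0327 0.0322 0.0757]
btn b [0.5615 0.1988 0.1685] tool [0.0065 0.032  0.0757]
thumb a [0.51   0.1786 0.1785] tool [ 0.035  -0.0154  0.0657]
thumb b [0.53   0.1619 0.1785] tool [ 0.0089 -0.0164  0.0657]
flange far [0.5043 0.2072 0.1275] tool [0.057  0.0037 0.1167]
flange L [0.5083 0.1574 0.1275] tool [ 0.0234 -0.0333  0.1168]
flange R [0.5529 0.216  0.1275] tool [0.0239 0.0405 0.1167]
n/a [0.53803828 0.18398568] 27.5625
```

Request:
{"op": "move_arm", "data": {"deltas": [{"linear": [0.34,0.06,0],"turn": [0,0,0.3],"claw": 0},{"linear": [0.34,0.06,0],"turn": [0,0,0],"claw": 0},{"linear": [0,0,0.5],"turn": [0,0,0],"claw": 0},{"linear": [0,0,0.5],"turn": [0,0,0],"claw": 0},{"linear": [0,0,0.5],"turn": [0,0,0],"claw": 0},{"linear": [0,0,0.5],"turn": [0,0,0],"claw": 0},{"linear": [0,0,0.4],"turn": [0,0,0],"claw": 0},{"linear": [0,0,0.3],"turn": [0,0,0],"claw": 0},{"linear": [0,0,0.1],"turn": [0,0,0],"claw": 0},{"linear": [0,0,0],"turn": [0,0,0],"claw": 0.2},{"linear": [0,0,0],"turn": [0,0,0],"claw": 0.3},{"linear": [0,0,0],"turn": [0,0,0],"claw": 0.36},{"linear": [0,0,0],"turn": [0,0,0],"claw": 0.36},{"linear": [0,0,0],"turn": [0,0,0],"claw": 0.36}], "grip_force": 4}}

```text
time: 6.83
position: [0.5339, 0.1852, 0.1611]
tool_rot: [1.046, 2.961, 0.001]
ft_force: [0.5, -0.8, -0.4]
grip_width: 0.71
```

```bash
python3 - <<'E'
from h import *
from bench import ctrl,cams
st=ctrl.get_state(); r=cams.get_image("wrist");
im=r["image"];s=cams.get_image("scene")["image"]
cv2.imwrite("pics/pre.png",np.hstack([cv2.resize(im[130:330,130:380],(500,400)),cv2.resize(s[170:250,285:345],(300,400),interpolation=cv2.INTER_CUBIC)])[:,:,::-1])
print(st["position"],st["tool_rot"],st["time"],st["ft_force"],st["grip_width"]*87)
E
```

```text
[0.53386752 0.18516699 0.16111524] [1.04580697e+00 2.96140186e+00 6.18402942e-04] 6.8333 [ 0.50391897 -0.76552652 -0.38948142] 61.790909414424256
```

View pics/pre.png

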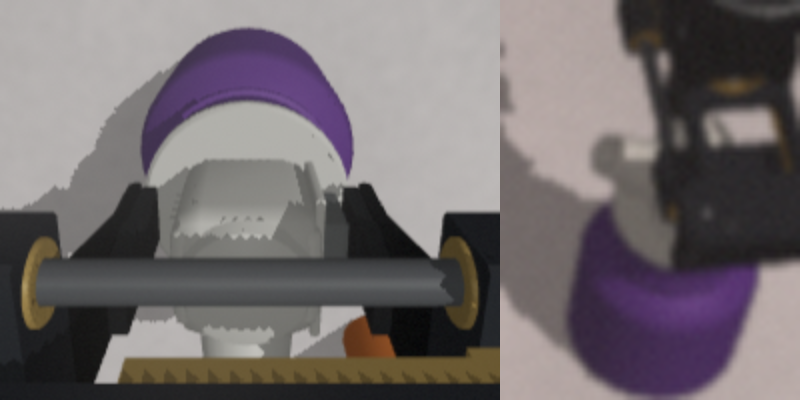

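Request:
{"op": "move_arm", "data": {"deltas": [{"linear": [0,0,0.05],"turn": [0,0,0],"claw": 0.37},{"linear": [0,0,0],"turn": [0,0,0],"claw": 0.39},{"linear": [0,0,0],"turn": [0,0,0],"claw": 0.41},{"linear": [0,0,0],"turn": [0,0,0],"claw": 0.43},{"linear": [0,0,0],"turn": [0,0,0],"claw": 0.45},{"linear": [0,0,0],"turn": [0,0,0],"claw": 0.45},{"linear": [0,0,0],"turn": [0,0,0],"claw": 0.45}], "grip_force": 4}}

```text
time: 7.52
position: [0.5342, 0.1859, 0.1597]
tool_rot: [1.045, 2.961, 0.003]
ft_force: [2.0, 2.7, 3.1]
grip_width: 0.576
```

```bash
python3 - <<'E'
from h import *
from bench import ctrl,cams
st=ctrl.get_state()
Rt=R.from_rotvec(st["tool_rot"]).as_matrix()
print(st["position"],st["time"],"tool F",Rt.T@st["ft_force"],"tool M",Rt.T@st["torque"],st["grip_width"]*87)
E
```

```text
[0.53418232 0.18588176 0.15965104] 7.5167 tool F [ 0.08967651  3.3862772  -3.10544767] tool M [-1.19062045 -0.08632245  0.06070308] 50.08104853977334
```

Request:
{"op": "move_arm", "data": {"deltas": [{"linear": [0,0.04,0],"turn": [0,0,0],"claw": 0.45},{"linear": [0,0.03,0],"turn": [0,0,0],"claw": 0.45},{"linear": [0,0,0],"turn": [0,0,0],"claw": 0.45}]}}

```text
time: 7.77
position: [0.535, 0.1869, 0.1591]
tool_rot: [1.045, 2.962, 0.0]
ft_force: [2.0, 2.1, 3.7]
grip_width: 0.571
```

```bash
cat > s.py <<'E'
from h import *
from bench import ctrl,cams
st=ctrl.get_state()
Rt=R.from_rotvec(st["tool_rot"]).as_matrix()
print(st["position"],st["time"],"tool F",(Rt.T@st["ft_force"]).round(2),"tool M",(Rt.T@st["torque"]).round(2),"W",st["grip_width"]*87,"z",Rt[:,2].round(4))
E
python3 s.py
```

```text
[0.5350009  0.18690175 0.15912138] 7.7667 tool F [-0.27  2.91 -3.66] tool M [-0.95 -0.08  0.01] W 49.66597159247349 z [ 2.e-04  0.e+00 -1.e+00]
```

Request:
{"op": "move_arm", "data": {"deltas": [{"linear": [0,0.05,0],"turn": [0,0,0],"claw": 0.45},{"linear": [0,0,0],"turn": [0,0,0],"claw": 0.45},{"linear": [0,0,0],"turn": [0,0,0],"claw": 0.45}]}}

```text
time: 8.02
position: [0.5356, 0.1875, 0.1588]
tool_rot: [-1.046, -2.962, 0.002]
ft_force: [2.0, 1.1, 3.0]
grip_width: 0.573
```

```bash
python3 s.py
```

```text
[0.53557761 0.18747848 0.15883154] 8.0167 tool F [-0.85  2.09 -3.02] tool M [-0.46 -0.17  0.05] W 49.864512631408765 z [-8.e-04 -8.e-04 -1.e+00]
```

Request:
{"op": "move_arm", "data": {"deltas": [{"linear": [0,0.02,0],"turn": [0,0,0],"claw": 0.45},{"linear": [0,-0.03,0],"turn": [0,0,0],"claw": 0.6},{"linear": [0,-0.03,0],"turn": [0,0,0],"claw": 0.6},{"linear": [0,-0.02,0],"turn": [0,0,0],"claw": 0.6}], "grip_force": 15}}

```text
time: 8.35
position: [0.5338, 0.1853, 0.1591]
tool_rot: [-1.046, -2.961, 0.005]
ft_force: [-1.4, -1.0, 6.9]
grip_width: 0.501
```

```bash
python3 s.py
```

```text
[0.53381282 0.18529059 0.15907763] 8.35 tool F [ 0.47 -1.72 -6.94] tool M [0.16 0.07 0.02] W 43.55920835395402 z [-0.0022 -0.0026 -1.    ]
```

Request:
{"op": "move_arm", "data": {"deltas": [{"linear": [0,0,0],"turn": [0,0,0],"claw": 0.6},{"linear": [0,0,0],"turn": [0,0,0],"claw": 0.6},{"linear": [0,0,0],"turn": [0,0,0],"claw": 0.6}], "grip_force": 33}}

```text
time: 8.6
position: [0.5339, 0.1854, 0.1592]
tool_rot: [-1.046, -2.961, 0.005]
ft_force: [-1.6, -2.4, 7.5]
grip_width: 0.498
```

```bash
python3 s.py
```

```text
[0.53388307 0.18537979 0.15916304] 8.6 tool F [-0.25 -2.91 -7.45] tool M [ 0.26  0.07 -0.01] W 43.3055663227188 z [-0.002  -0.0025 -1.    ]
```

Request:
{"op": "move_arm", "data": {"deltas": [{"linear": [0,0,-0.08],"turn": [0,0,0],"claw": 0.6},{"linear": [0,0,-0.08],"turn": [0,0,0],"claw": 0.6},{"linear": [0,0,-0.1],"turn": [0,0,0],"claw": 0.6},{"linear": [0,0,0],"turn": [0,0,0],"claw": 0.6}]}}

```text
time: 8.93
position: [0.5342, 0.1861, 0.1665]
tool_rot: [-1.046, -2.962, 0.002]
ft_force: [0.3, -0.4, -1.0]
grip_width: 0.496
```

```bash
python3 s.py
```

```text
[0.53417629 0.18610732 0.1665158 ] 8.9333 tool F [-0.44 -0.14  1.  ] tool M [-0.18 -0.04 -0.02] W 43.16675397984445 z [-1.1e-03 -7.0e-04 -1.0e+00]
```

Request:
{"op": "move_arm", "data": {"deltas": [{"linear": [0,0,-0.15],"turn": [0,0,0],"claw": 0.6},{"linear": [0,0,-0.2],"turn": [0,0,0],"claw": 0.6},{"linear": [0,0,-0.2],"turn": [0,0,0],"claw": 0.6},{"linear": [0,0,-0.2],"turn": [0,0,0],"claw": 0.6},{"linear": [0,0,-0.3],"turn": [0,0,0],"claw": 0.6},{"linear": [0,0,-0.3],"turn": [0,0,0],"claw": 0.6},{"linear": [0,0,-0.4],"turn": [0,0,0],"claw": 0.6},{"linear": [0,0,-0.4],"turn": [0,0,0],"claw": 0.6},{"linear": [0,0,-0.3],"turn": [0,0,0],"claw": 0.6},{"linear": [0,0,0],"turn": [0,0,0],"claw": 0.6},{"linear": [0,0,0],"turn": [0,0,0],"claw": 0.6}]}}

```text
time: 9.85
position: [0.535, 0.1866, 0.241]
tool_rot: [1.046, 2.961, 0.001]
ft_force: [0.5, -0.3, -0.9]
grip_width: 0.495
```

```bash
python3 - <<'E'
exec(open("s.py").read())
r=cams.get_image("wrist"); q=cams.get_image("top"); pickle.dump((st,r,q),open("lift.pkl","wb"))
a=cv2.resize(r["image"],(512,384));b=cv2.resize(q["image"][170:270,150:225],(288,384),interpolation=cv2.INTER_CUBIC)
cv2.imwrite("pics/lift.png",np.hstack([a,b])[:,:,::-1])
g=np.array([.5733,-.159,.245]);print("tool disp",Rt.T@(g-st["position"]),Rt.round(4).tolist())
E
```

```text
[0.53497633 0.18661068 0.24104728] 9.85 tool F [-0.59  0.09  0.92] tool M [-0.08 -0.08  0.08] W 43.087367918218575 z [ 0.0013  0.     -1.    ]
tool disp [-0.24684574 -0.24491414 -0.00391405] [[-0.7783, 0.6279, 0.0013], [0.6279, 0.7783, 0.0], [-0.001, 0.0009, -1.0]]
```

View pics/lift.png

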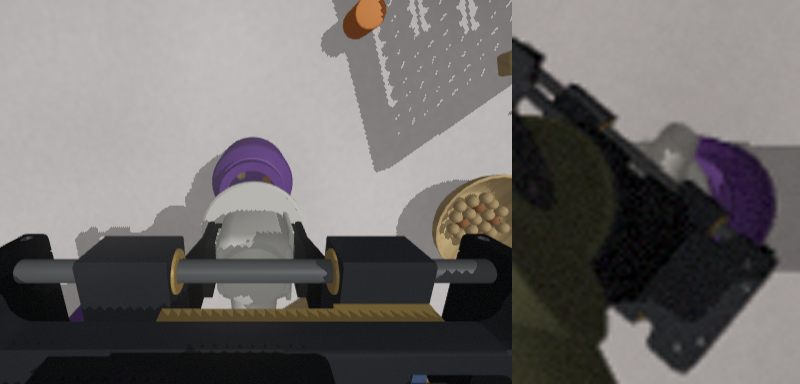

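Request:
{"op": "move_arm", "data": {"deltas": [{"linear": [-0.25,-0.25,0],"turn": [0,0,0],"claw": 0.6},{"linear": [-0.5,-0.5,0],"turn": [0,0,0],"claw": 0.6},{"linear": [-0.6,-0.6,0],"turn": [0,0,0],"claw": 0.6},{"linear": [-0.6,-0.6,0],"turn": [0,0,0],"claw": 0.6},{"linear": [-0.6,-0.6,0],"turn": [0,0,0],"claw": 0.6},{"linear": [-0.6,-0.6,0],"turn": [0,0,0],"claw": 0.6},{"linear": [-0.6,-0.6,0],"turn": [0,0,0],"claw": 0.6},{"linear": [-0.6,-0.6,0],"turn": [0,0,0],"claw": 0.6},{"linear": [-0.6,-0.6,0],"turn": [0,0,0],"claw": 0.6},{"linear": [-0.6,-0.6,0],"turn": [0,0,0],"claw": 0.6},{"linear": [-0.6,-0.6,0],"turn": [0,0,0],"claw": 0.6},{"linear": [-0.6,-0.6,0],"turn": [0,0,0],"claw": 0.6},{"linear": [-0.6,-0.6,0],"turn": [0,0,0],"claw": 0.6},{"linear": [-0.5,-0.5,0],"turn": [0,0,0],"claw": 0.6},{"linear": [-0.37,-0.28,0],"turn": [0,0,0],"claw": 0.6},{"linear": [0,0,0],"turn": [0,0,0],"claw": 0.6},{"linear": [0,0,0],"turn": [0,0,0],"claw": 0.6}]}}

```text
time: 11.37
position: [0.5731, -0.1584, 0.2397]
tool_rot: [-1.047, -2.96, -0.002]
ft_force: [-0.7, 1.3, -0.6]
grip_width: 0.498
```

```bash
python3 - <<'E'
exec(open("s.py").read())
r=cams.get_image("wrist"); pickle.dump((st,r),open("hov.pkl","wb"))
print(Rt.round(4).tolist(),st["joint_positions"].round(2))
K=r["K"];T=wT(st,r);C=r["tool_from_camera"];f=5
u0,v0=195,130
big=cv2.resize(r["image"][v0:v0+115,u0:u0+120],None,fx=f,fy=f,interpolation=cv2.INTER_CUBIC).copy()
def dr(p,c): cv2.polylines(big,[np.round((p-[u0,v0]+.5)*f).astype(np.int32)],True,c,1)
x,y=.5733,-.159
dr(proj(K,T,circ(x,y,.12,.034)),(255,255,0));dr(proj(K,T,circ(x,y,.12,.0252)),(0,255,0))
for z,c in [(.0317,(255,0,0)),(.0377,(0,255,255))]: dr(proj(K,C,circ(0,-.001,z,.037)),c)
cv2.imwrite("pics/hov.png",big[:,:,::-1])
print("err tool",Rt.T@(np.array([x,y,.12])-st["position"]))
E
```

```text
[ 0.57312635 -0.15837456  0.23971084] 11.3667 tool F [1.35 0.59 0.57] tool M [-0.16 -0.04  0.01] W 43.31188531217842 z [-0.001   0.0014 -1.    ]
[[-0.7776, 0.6287, -0.001], [0.6287, 0.7776, 0.0014], [0.0017, 0.0005, -1.0]] [ 0.91  0.3  -0.83  1.58  0.23  1.36  0.95]
err tool [-0.00073245 -0.00043376  0.11970957]
```

View pics/hov.png

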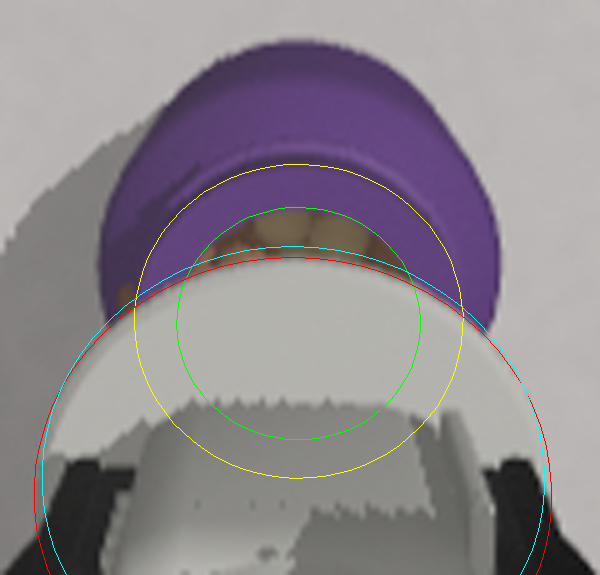

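Request:
{"op": "move_arm", "data": {"deltas": [{"linear": [0,0,0.3],"turn": [0,0,0],"claw": 0.6},{"linear": [0,0,0.5],"turn": [0,0,0],"claw": 0.6},{"linear": [0,0,0.5],"turn": [0,0,0],"claw": 0.6},{"linear": [0,0,0.4],"turn": [0,0,0],"claw": 0.6},{"linear": [0,0,0.2],"turn": [0,0,0],"claw": 0.6},{"linear": [0,0,0],"turn": [0,0,0],"claw": 0.6}]}}

```text
time: 11.92
position: [0.5724, -0.1571, 0.1815]
tool_rot: [-1.042, -2.96, -0.0]
ft_force: [0.0, -0.3, -0.7]
grip_width: 0.494
```

```bash
python3 s.py
```

```text
[ 0.57242183 -0.15707053  0.18151739] 11.9167 tool F [-0.16 -0.2   0.72] tool M [-0.11 -0.02 -0.  ] W 42.984846016703464 z [-0.0029  0.001  -1.    ]
```

Request:
{"op": "move_arm", "data": {"deltas": [{"linear": [0,0,0.07],"turn": [0,0,0],"claw": 0.6},{"linear": [0,0,0.07],"turn": [0,0,0],"claw": 0.6},{"linear": [0,0,0.07],"turn": [0,0,0],"claw": 0.6},{"linear": [0,0,0],"turn": [0,0,0],"claw": 0.6}]}}

```text
time: 12.25
position: [0.5736, -0.1582, 0.1771]
tool_rot: [1.046, 2.962, -0.0]
ft_force: [0.3, 0.7, -1.9]
grip_width: 0.494
```

```bash
python3 s.py
```

```text
[ 0.57355646 -0.15820834  0.17714089] 12.25 tool F [0.21 0.71 1.88] tool M [-0.15 -0.11 -0.01] W 42.955739005824114 z [ 3.e-04 -2.e-04 -1.e+00]
```

Request:
{"op": "move_arm", "data": {"deltas": [{"linear": [0,0,0.07],"turn": [0,0,0],"claw": 0.6},{"linear": [0,0,0.07],"turn": [0,0,0],"claw": 0.6},{"linear": [0,0,0.07],"turn": [0,0,0],"claw": 0.6},{"linear": [0,0,0],"turn": [0,0,0],"claw": 0.6}]}}

```text
time: 12.58
position: [0.5732, -0.1582, 0.1702]
tool_rot: [-1.046, -2.962, 0.0]
ft_force: [-0.6, -0.2, -0.5]
grip_width: 0.497
```

```bash
python3 s.py
```

```text
[ 0.57316882 -0.15818027  0.17020917] 12.5833 tool F [ 0.34 -0.53  0.53] tool M [-0.13 -0.05 -0.  ] W 43.207360357043044 z [-7.e-04  1.e-04 -1.e+00]
```

Request:
{"op": "move_arm", "data": {"deltas": [{"linear": [0,0,0.06],"turn": [0,0,0],"claw": 0.6},{"linear": [0,0,0.06],"turn": [0,0,0],"claw": 0.6},{"linear": [0,0,0],"turn": [0,0,0],"claw": 0.6}]}}

```text
time: 12.83
position: [0.5732, -0.1582, 0.1667]
tool_rot: [-1.046, -2.962, 0.0]
ft_force: [0.4, -0.3, -2.5]
grip_width: 0.497
```

```bash
python3 s.py
```

```text
[ 0.57322015 -0.1581702   0.166676  ] 12.8333 tool F [-0.51 -0.03  2.54] tool M [-0.12 -0.08 -0.02] W 43.25696963781209 z [-6.e-04  1.e-04 -1.e+00]
```

Request:
{"op": "move_arm", "data": {"deltas": [{"linear": [0,0,0.06],"turn": [0,0,0],"claw": 0.6},{"linear": [0,0,0.06],"turn": [0,0,0],"claw": 0.6},{"linear": [0,0,0.04],"turn": [0,0,0],"claw": 0.6},{"linear": [0,0,0],"turn": [0,0,0],"claw": 0.6}]}}

```text
time: 13.17
position: [0.5733, -0.1581, 0.1619]
tool_rot: [-1.046, -2.962, 0.0]
ft_force: [0.2, -0.1, -1.4]
grip_width: 0.495
```

```bash
python3 s.py
```

```text
[ 0.57325797 -0.1581324   0.16194971] 13.1667 tool F [-0.26  0.04  1.43] tool M [-0.12 -0.01 -0.03] W 43.07872045051208 z [-6.e-04  1.e-04 -1.e+00]
```

Request:
{"op": "move_arm", "data": {"deltas": [{"linear": [0,0,0.04],"turn": [0,0,0],"claw": 0.6},{"linear": [0,0,0.03],"turn": [0,0,0],"claw": 0.6},{"linear": [0,0,0],"turn": [0,0,0],"claw": 0.6}]}}

```text
time: 13.42
position: [0.5736, -0.1582, 0.1606]
tool_rot: [1.046, 2.962, -0.0]
ft_force: [-0.7, -0.1, 0.9]
grip_width: 0.494
```

```bash
python3 s.py
```

```text
[ 0.57360553 -0.15821127  0.16055951] 13.4167 tool F [ 0.45 -0.51 -0.91] tool M [-0.05  0.08  0.04] W 42.98487234194704 z [ 3.e-04 -3.e-04 -1.e+00]
```

Request:
{"op": "move_arm", "data": {"deltas": [{"linear": [0,0,0.05],"turn": [0,0,0],"claw": 0.6},{"linear": [0,0,0.03],"turn": [0,0,0],"claw": 0.6},{"linear": [0,0,0],"turn": [0,0,0],"claw": 0.6}]}}

```text
time: 13.67
position: [0.5737, -0.1583, 0.159]
tool_rot: [1.046, 2.962, -0.001]
ft_force: [-3.1, -0.9, 8.4]
grip_width: 0.501
```

```bash
python3 s.py
```

```text
[ 0.57373254 -0.15829468  0.15902667] 13.6667 tool F [ 1.84 -2.67 -8.37] tool M [ 0.13  0.49 -0.03] W 43.56453682575208 z [ 5.e-04 -8.e-04 -1.e+00]
```

Request:
{"op": "move_arm", "data": {"deltas": [{"linear": [0,0,0.04],"turn": [0,0,0],"claw": 0.6},{"linear": [0,0,0],"turn": [0,0,0],"claw": 0.6}]}}

```text
time: 13.83
position: [0.5739, -0.1583, 0.1584]
tool_rot: [1.046, 2.961, -0.001]
ft_force: [-3.7, -0.3, 11.2]
grip_width: 0.497
```

```bash
python3 s.py
```

```text
[ 0.57386225 -0.15829453  0.15839769] 13.8333 tool F [  2.65  -2.6  -11.16] tool M [ 0.26  0.71 -0.01] W 43.195749834221196 z [ 8.0e-04 -1.1e-03 -1.0e+00]
```

Request:
{"op": "move_arm", "data": {"deltas": [{"linear": [0,0,0.04],"turn": [0,0,0],"claw": 0.6},{"linear": [0,0,0],"turn": [0,0,0],"claw": 0.6}]}}

```text
time: 14.0
position: [0.5739, -0.1583, 0.1577]
tool_rot: [1.046, 2.961, -0.002]
ft_force: [-4.9, 0.4, 14.6]
grip_width: 0.496
```

Request:
{"op": "move_arm", "data": {"deltas": [{"linear": [0,0.03,0],"turn": [0,0,0],"claw": 0.6},{"linear": [0,0.03,0],"turn": [0,0,0],"claw": 0.6},{"linear": [0,0,0],"turn": [0,0,0],"claw": 0.6}], "grip_force": 9}}

```text
time: 14.25
position: [0.5751, -0.1571, 0.1575]
tool_rot: [1.045, 2.961, -0.002]
ft_force: [-4.3, -0.6, 10.9]
grip_width: 0.546
```

```bash
python3 s.py
```

```text
[ 0.57511252 -0.15711784  0.15748747] 14.25 tool F [  2.94  -3.21 -10.86] tool M [0.45 0.59 0.07] W 47.489531762089676 z [ 0.001  -0.0019 -1.    ]
```

Request:
{"op": "move_arm", "data": {"deltas": [{"linear": [0,0.03,0],"turn": [0,0,0],"claw": 0.6},{"linear": [0,0.02,0],"turn": [0,0,0],"claw": 0.6},{"linear": [0,0,0],"turn": [0,0,0],"claw": 0.6}], "grip_force": 4}}

```text
time: 14.5
position: [0.576, -0.1564, 0.1566]
tool_rot: [1.046, 2.961, -0.002]
ft_force: [-2.0, -0.5, 5.8]
grip_width: 0.575
```

```bash
python3 s.py
```

```text
[ 0.57597735 -0.15637064  0.15658929] 14.5 tool F [ 1.19 -1.64 -5.76] tool M [0.36 0.07 0.  ] W 50.016193600585595 z [ 0.0011 -0.0019 -1.    ]
```

Request:
{"op": "move_arm", "data": {"deltas": [{"linear": [0,0,0],"turn": [0,0,0],"claw": 0.35},{"linear": [0,0,-0.05],"turn": [0,0,0],"claw": 0.25},{"linear": [0,0,-0.1],"turn": [0,0,0],"claw": 0.25},{"linear": [0,0,-0.3],"turn": [0,0,0],"claw": 0.25},{"linear": [0,0,-0.5],"turn": [0,0,0],"claw": 0.25},{"linear": [0,0,-0.5],"turn": [0,0,0],"claw": 0.25},{"linear": [0,0,-0.5],"turn": [0,0,0],"claw": 0.25},{"linear": [0,0,-0.5],"turn": [0,0,0],"claw": 0.25},{"linear": [0,0,-0.4],"turn": [0,0,0],"claw": 0.25},{"linear": [0,0,0],"turn": [0,0,0],"claw": 0.25},{"linear": [0,0,0],"turn": [0,0,0],"claw": 0.25}]}}

```text
time: 15.42
position: [0.5759, -0.1556, 0.2416]
tool_rot: [1.045, 2.961, -0.0]
ft_force: [0.2, -0.1, -0.2]
grip_width: 0.752
```

```bash
python3 - <<'E'
exec(open("s.py").read())
r=cams.get_image("wrist"); s=cams.get_image("scene"); pickle.dump((st,r,s),open("rel.pkl","wb"))
a=cv2.resize(r["image"][110:270,155:355],(500,400),interpolation=cv2.INTER_CUBIC);b=cv2.resize(s["image"][125:205,190:250],(300,400),interpolation=cv2.INTER_CUBIC)
cv2.imwrite("pics/rel.png",np.hstack([a,b])[:,:,::-1])
E
```

```text
[ 0.57591618 -0.15558374  0.24157204] 15.4167 tool F [-0.2   0.06  0.24] tool M [-0.07 -0.09 -0.03] W 65.38904634431061 z [ 1.3e-03 -6.0e-04 -1.0e+00]
```

View pics/rel.png

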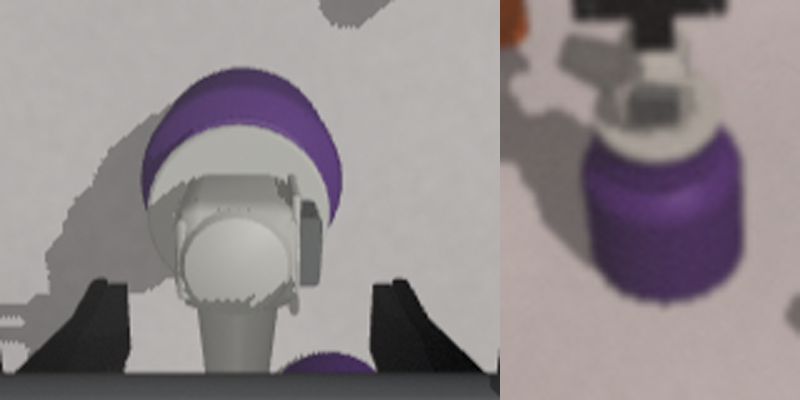

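```bash
python3 - <<'E'
from h import *
st,r,s=pickle.load(open("rel.pkl","rb"));K=r["K"];T=wT(st,r);Rt=R.from_rotvec(st["tool_rot"]).as_matrix()
f=lambda u,v,z:(Rt.T@(atz(K,T,155+(u+.5)/2.5-.5,110+(v+.5)/2.5-.5,z)-st["position"])).round(4)
for n,u,v,z in [("cap",237,258,.1835),("flange near",240,125,.1215),("flange near top",240,125,.1275),("L",149,215,.1215),("R",330,215,.1215),("btn",321,205,.1685),("btn",320,283,.1685)]: print(n,f(u,v,z))
E
```

```text
cap [ 0.0035 -0.004   0.0581]
flange near [ 0.0358 -0.0038  0.12  ]
flange near top [ 0.0368 -0.0037  0.114 ]
L [-0.0019 -0.0417  0.1201]
R [-0.0019  0.0333  0.1201]
btn [0.0168 0.0242 0.0731]
btn [-0.0119  0.0248  0.0731]
```

Request:
{"op": "move_arm", "data": {"deltas": [{"linear": [0.03,-0.13,0],"turn": [0,0,0],"claw": 0.6},{"linear": [0,0,0],"turn": [0,0,0],"claw": 1},{"linear": [0,0,0],"turn": [0,0,0],"claw": 1},{"linear": [0,0,0],"turn": [0,0,0],"claw": 1},{"linear": [0,0,0.3],"turn": [0,0,0],"claw": 1},{"linear": [0,0,0.4],"turn": [0,0,0],"claw": 1},{"linear": [0,0,0.3],"turn": [0,0,0],"claw": 1},{"linear": [0,0,0.05],"turn": [0,0,0],"claw": 1},{"linear": [0,0,0],"turn": [0,0,0],"claw": 1}]}}

```text
time: 16.27
position: [0.5716, -0.1579, 0.2079]
tool_rot: [-1.045, -2.96, -0.0]
ft_force: [0.1, -0.5, 0.1]
grip_width: 0.152
```

```bash
python3 s.py
```

```text
[ 0.57156691 -0.15794245  0.20787357] 16.2667 tool F [-0.44 -0.34 -0.11] tool M [-0.09 -0.03 -0.02] W 13.20095552095863 z [-2.4e-03  9.0e-04 -1.0e+00]
```

Request:
{"op": "move_arm", "data": {"deltas": [{"linear": [0,0,0.05],"turn": [0,0,0],"claw": 1},{"linear": [0,0,0.05],"turn": [0,0,0],"claw": 1},{"linear": [0,0,0],"turn": [0,0,0],"claw": 1}]}}

```text
time: 16.52
position: [0.5725, -0.1581, 0.2065]
tool_rot: [1.046, 2.962, -0.0]
ft_force: [-0.0, -0.6, -0.8]
grip_width: 0.011
```

```bash
python3 s.py
```

```text
[ 0.57248917 -0.15806329  0.20650163] 16.5167 tool F [-0.32 -0.46  0.83] tool M [-0.09 -0.   -0.01] W 0.9289452788209601 z [ 2.e-04 -2.e-04 -1.e+00]
```

Request:
{"op": "move_arm", "data": {"deltas": [{"linear": [0,0,0.05],"turn": [0,0,0],"claw": 1},{"linear": [0,0,0],"turn": [0,0,0],"claw": 1}]}}

```text
time: 16.68
position: [0.5728, -0.1581, 0.2062]
tool_rot: [1.045, 2.961, -0.001]
ft_force: [-1.8, -0.7, 3.9]
grip_width: 0.006
```

```bash
python3 s.py
```

```text
[ 0.57279464 -0.15809501  0.20622367] 16.6833 tool F [ 0.9  -1.69 -3.94] tool M [ 0.11  0.23 -0.06] W 0.5646304278450984 z [ 1.1e-03 -8.0e-04 -1.0e+00]
```

Request:
{"op": "move_arm", "data": {"deltas": [{"linear": [0,0,0.05],"turn": [0,0,0],"claw": 1},{"linear": [0,0,0],"turn": [0,0,0],"claw": 1},{"linear": [0,0,0],"turn": [0,0,0],"claw": 1}]}}

```text
time: 16.93
position: [0.5729, -0.1582, 0.2058]
tool_rot: [1.045, 2.961, -0.002]
ft_force: [-3.4, 0.5, 10.1]
grip_width: 0.006
```

```bash
python3 s.py
```

```text
[ 0.57289698 -0.15816557  0.20579081] 16.9333 tool F [  2.92  -1.73 -10.06] tool M [0.36 0.65 0.02] W 0.5132535307861464 z [ 0.0014 -0.0016 -1.    ]
```

Request:
{"op": "move_arm", "data": {"deltas": [{"linear": [0,0,0.05],"turn": [0,0,0],"claw": 1},{"linear": [0,0,0],"turn": [0,0,0],"claw": 1},{"linear": [0,0,0],"turn": [0,0,0],"claw": 1}]}}

```text
time: 17.18
position: [0.573, -0.1582, 0.2051]
tool_rot: [1.045, 2.96, -0.002]
ft_force: [-3.8, 0.2, 12.0]
grip_width: 0.004
```

```bash
python3 s.py
```

```text
[ 0.57304928 -0.15817578  0.2050516 ] 17.1833 tool F [  3.07  -2.28 -12.02] tool M [0.49 0.89 0.01] W 0.3248906509101752 z [ 0.0019 -0.0019 -1.    ]
```

Request:
{"op": "move_arm", "data": {"deltas": [{"linear": [0,0,0.04],"turn": [0,0,0],"claw": 1},{"linear": [0,0,0],"turn": [0,0,0],"claw": 1},{"linear": [0,0,0],"turn": [0,0,0],"claw": 1}]}}

```text
time: 17.43
position: [0.5732, -0.1582, 0.2046]
tool_rot: [1.045, 2.96, -0.002]
ft_force: [-5.9, 1.0, 17.3]
grip_width: 0.004
```

```bash
python3 s.py
```

```text
[ 0.5731908  -0.15816846  0.20462146] 17.4333 tool F [  5.15  -2.88 -17.35] tool M [0.58 1.12 0.  ] W 0.3656365793820978 z [ 0.0023 -0.0024 -1.    ]
```

Request:
{"op": "move_arm", "data": {"deltas": [{"linear": [0,0,-0.1],"turn": [0,0,0],"claw": 1},{"linear": [0,0,-0.2],"turn": [0,0,0],"claw": 1},{"linear": [0,0,-0.5],"turn": [0,0,0],"claw": 1},{"linear": [0,0,-0.6],"turn": [0,0,0],"claw": 1},{"linear": [0,0,-0.6],"turn": [0,0,0],"claw": 1},{"linear": [0.5,0,-0.6],"turn": [0,0,0],"claw": 1},{"linear": [0.8,0,-0.5],"turn": [0,0,0],"claw": 1},{"linear": [0.8,0,0],"turn": [0,0,0],"claw": 1},{"linear": [0.8,0,0],"turn": [0,0,0],"claw": 1},{"linear": [0,0,0],"turn": [0,0,0],"claw": 1},{"linear": [0,0,0],"turn": [0,0,0],"claw": 1}]}}

```text
time: 18.35
position: [0.5044, -0.1029, 0.2943]
tool_rot: [1.044, 2.961, -0.004]
ft_force: [1.0, -0.4, -0.3]
grip_width: 0.006
```

```bash
python3 - <<'E'
exec(open("s.py").read())
s=cams.get_image("scene");t=cams.get_image("top");d=pickle.load(open("d0.pkl","rb"))
for cam,q in (("scene",s),("top",t)):
    for tag,im in (("before",d[cam]["image"]),("after",q["image"])):
        h=cv2.cvtColor(im,cv2.COLOR_RGB2HSV);o=((h[...,0]<12)&(h[...,1]>190)&(h[...,2]>100)).astype(np.uint8)
        for nm,m in (("orange",o),("purple",purple(im))):
            n,l,ss,c=cv2.connectedComponentsWithStats(m);print(cam,tag,nm,[(c[i].round(1).tolist(),int(ss[i,4])) for i in range(1,n) if ss[i,4]>25])
cv2.imwrite("pics/end.png",np.hstack([cv2.resize(s["image"][120:260,190:350],(400,350),interpolation=cv2.INTER_CUBIC),cv2.resize(t["image"][150:290,180:340],(400,350),interpolation=cv2.INTER_CUBIC)])[:,:,::-1])
E
```

```text
[ 0.50439782 -0.102935    0.29433259] 18.35 tool F [-1.    0.34  0.28] tool M [-0.08 -0.12  0.01] W 0.5221291103698891 z [ 0.001  -0.0027 -1.    ]
scene before orange [([261.9, 257.3], 45), ([397.2, 266.4], 90)]
scene before purple [([224.1, 164.5], 734), ([168.4, 190.6], 295), ([319.5, 233.8], 560)]
scene after orange [([262.6, 257.8], 26), ([397.2, 266.6], 96)]
scene after purple [([224.6, 168.1], 591), ([168.5, 190.5], 303), ([319.8, 227.2], 876)]
top before orange []
top before purple [([339.1, 157.1], 196), ([322.6, 210.0], 707), ([208.9, 225.1], 309)]
top after orange []
top after purple [([339.2, 157.1], 196), ([314.3, 201.2], 130), ([198.5, 222.7], 974)]
```

View pics/end.png

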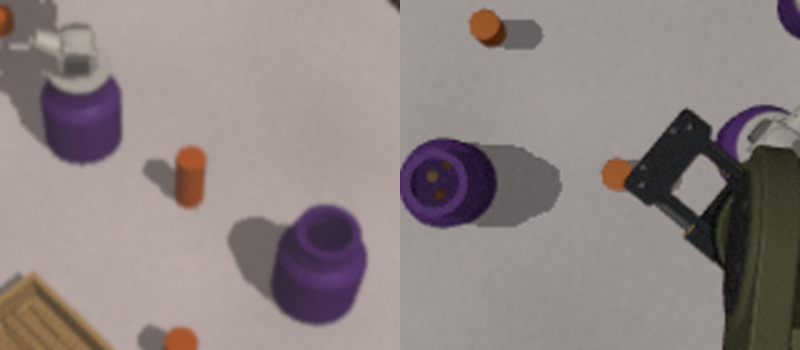

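The spout stands clipped on the full jar, both jars are upright, the cylinders are in place and the arm is clear, so I'm handing the job in.

```bash
python3 -c "
from bench import ctrl
print(ctrl.close_job())"
```

```text
the job is handed in; nothing more can be done
None
```

The spout is now on the full jar. I held its button in with a 33 N squeeze, drew it straight up off the old jar, and pushed it into the full jar. I then eased the grip so the button came out, and handed the job in at about 18 s. There was no verdict on hand-in.

**Last checks**
- **Button:** the pinch read 50.0 mm as I let go, which is the button-out width.
- **Catch:** I pressed on the spout's top with the closed fingers, up to 17 N. It met the fingers about 37 mm above the rim and moved down only about 1.7 mm. That fits a clipped spout (36.5 mm high, solid at 35 mm), but I did not pull up on it to test the catch directly.
- **Scene:** in the last pictures both jars stand upright, the orange cylinders that were visible had not moved, and the arm touches nothing. The top view was partly blocked by the arm, so one cylinder and the full jar showed only in part there.

**What disagreed:** my camera estimates of the jar positions differed between views by a few mm, up to about 11 mm for the scene camera. I used the wrist camera's values. The spout went into the full jar's mouth with almost no side force.

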